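# Latch the flask-ring arm onto its ball hitch

## Robot

A 6-joint arm with a two-finger parallel gripper is mounted at the origin on a cart in front of the work surface, level with it; the furniture and walls round the work are solid. World frame = base frame: x ahead of the robot, y to its left, z up, the work surface at z = 0. Lengths are in m, angles in rad, forces in N, time in s.
With the tool pointing down it reaches from about 0.325 to 0.775 m from the base axis. Payload 5.5 kg.
Tool frame: the origin (TCP) lies on the centre line of the jaws, within the pads' length; the fingertips stand 14 mm ahead of it and the grasp point (between the pads) lies 5 mm behind it; z points along the fingers, y is the direction in which the jaws open and shut (so a half turn about z gives the same grasp; the last joint's range is limited). The gripper opens to 85 mm and grips with 20 to 120 N. Pads are 22 mm wide; open, the fingers measure 114 mm over their backs; the gripper's body (76 mm by 85 mm) begins 54 mm behind the grasp point. The pads swing forward as they close: fully open they stand 13 mm farther back than shut.
Start: joints at [-1.159, 0.091, 1.231, -0, 1.82, -0.057], TCP at [0.271, -0.535, 0.245] pointing down, gripper open.
Joint ranges: [-2.87, 2.87], [-0.86, 2.18], [0.17, 2.46], [-1.51, 4.65], [0.06, 2.69], [-2.65, 2.65]. Speed limits (rad/s): [2.57, 2.57, 3.01, 3.14, 3.14, 3.14].

## Interface

Orientations are given as a 3x3 rotation matrix whose columns are the frame's x, y, z axes.
In Python, from rig import readout, eyes, r gives the robot as it stands.
- The arm moves only by the tool carry_out, never from a script. Its argument "steps" is text: rows parted by semicolons, each of 5 numbers parted by spaces: the shift along the tool's x, y, z in m, then the turn about the tool's z in rad, then the opening, from 0 (shut) to 1 (fully open). In form: x y z roll hand; .... A call has 1 to 20 rows; each row is the pose to reach, as a shift and turn from the pose commanded when the call began, along the tool's axes at that moment; what a row does not reach only later rows make up. A row lasts 1/10 s, in which the tool goes at most 50 mm and 8.59 degrees, less where a joint would pass 70% of its speed; a pose out of reach is approached as far as the arm can. A call with a gripper value outside its range is refused whole. The fingers move at their own pace and stop on an object; the grip force is fixed at half the most. Time passes only in rows, so rows that repeat a pose let the fingers close. It gives the time, the measured TCP pose, the force and the opening at its end, in the units of the state.
- readout.get_obs(): the state, without advancing time (a new reading comes with each control period).
- eyes.grab_frame(name): name is "scene" or "top" or "wrist"; returns the picture (384x512x3 uint8, blue, green, red); there is no depth.
- eyes.camera_model(name): a dict with "K" (3x3 intrinsics, pixels), "k1" (the pictures are not rectified: a ray, as slopes to the right and down, at radius r is drawn at 1 + k1 r^2 times it, then the intrinsics apply), "extrinsics" (4x4, takes a point from camera to world coordinates); the wrist camera has in their place "hand_eye" (4x4, takes a point from camera to tool coordinates, whose origin is the TCP and whose axes are the flange's). Camera axes: x right, y down, z forward; pixel columns grow to the right and rows downward; lengths in m; the calibration is good to about 2 mm. A picture is of the moment at which its call begins: read the wrist's pose just before it. camera_model takes no time and is no camera call.
- r.job_done(): hands the job in, once; it reports no verdict.
The state is a dict: "t": time; "joint_positions": joint angles; "joint_velocities": joint speeds; "effort": joint torques, N m; "eef_pos": TCP position; "ee_rot": TCP orientation; "ft_force": force on the tool from outside, world axes, zero at the start; "moment": the same for the moment, N m; "finger_gap": finger opening in m.
Only numpy, scipy, OpenCV 4.12 (cv2) and the standard library are available. Lean on these libraries where they do the work, as an engineer would, in place of code of your own. Each camera call takes 0.05 s, during which the arm holds its last target.

## Task

Mount the flask-ring arm on its stand: pick it up by the black grip, lower its socket over the ball with the arm lying in the forked rest, and press it home with a firm push of 15 to 20 N, held for half a second and never above 25 N. Then press the latch lever fully down with the fingers, no harder than that, and let go; leave the other things where they stand.

Things in the scene. Friction and masses are not known exactly. Their poses are not given: they have to be found in the camera images.
- stand: Grey base plate 185x74x12 mm, fixed to the table, with a bright steel ball of 32 mm diameter on a slim neck (17 mm) and, 100 mm from the ball, a forked rest (grey post, two flared prongs). Origin: on the table under the ball's centre; x points from the ball to the rest, z up. The plate runs from x = -50 to +135 mm.
- ball (a point): Centre of the stand's ball, 62 mm above the table.
- rest (a point): Middle of the fork's seat, 100 mm from the ball along the stand's x, 61.5 mm above the table. The fork is 12 mm long (along x) and takes the 22 mm wide arm with about 2 mm play at either side; its prongs flare outward at the top and end 15 mm above the seat.
- ring_arm: Loose aluminium arm, 0.3 to 0.5 kg, standing on a round socket (52 mm wide, 43 high) with a black grip block on top. Two rails, 22 mm wide over both, z = 22 to 30 mm, run from it to a 46 mm flask ring (centre x = 140 mm). Origin: centre of the socket's mouth, its lowest face; x along the rails to the ring, z up. Mounted: x and z as the stand's, origin 40 mm above the table.
- socket (a point): Where the ball's centre lies when home: on the socket's axis, 22 mm above the arm's origin. The bore, 35 mm wide (1.5 mm play round the ball), has a funnel 8 mm high, 44 mm wide at the mouth. Two sprung plungers at its sides (y) meet the ball about 14 mm before home: passing them takes 6 to 10 N, the arm's weight included; then it snaps down on a hard stop.
- rail_mid (a point): Point on the arm's underside that lies over the fork's seat: x = 100 mm, z = 21.5 mm in the arm's frame.
- grip (a point): Point to grasp: on the socket's axis, 64 mm above the arm's origin, in the black block: 44 mm long (along the arm's x), 16 mm wide (y), z = 43 to 78 mm. The centre of mass lies within 20 mm of this axis.
- lever_pad (a point): Top of the 22x20 mm thumb pad at the end of the dark latch lever, above the rails. The lever's pin is at x = 32, z = 38 mm in the arm's frame, the pad's centre 46 mm from it toward the ring: at x = 69, z = 66 mm when raised, x = 78, z = 45 mm when down (at x = 70 mm the lever's top is then also 45 mm high).
- lever (a joint): Angle of the latch lever, rad: 0 raised (open), 0.5 fully down (a hard stop). It turns stiffly (about 5 N pressed down at x = 70 mm in the arm's frame) and stays where it is left. Its claw swings under the ball: it goes right down only when the socket is home, and bars the ball when it is down.
- resin_jar: Bystander: small amber jar with cream lid, 54x54x32 mm, near the middle of the table. Origin at its underside.
- white_cap: Bystander: loose white bottle cap, 33x33x20 mm. Origin at its underside.
- gloss_pen: Bystander: slim pen lying down, 16x140x16 mm. Origin at its underside.
- alu_flask_small: Bystander: small aluminium flask, 41x41x106 mm, at the left. Origin at its underside.
- vial_1: Bystander: glass vial with white cap, 47x46x85 mm, at the left. Origin at its underside.
Things that resemble listed ones, but are neither listed nor needed, are in the scene too. What is shaped like the stand but purple is not meant.

How it is judged:
On the way, in this order (a step that is already met when the one before it is completed fails the run):
1. the socket is fully down over the ball, the arm lies in the fork, lever still raised, and the socket is pressed home firmly (over 30 N of contact in all, of which plungers and weight make up about 20) (horizontal distance between socket and ball below 0.003 m and z of socket in the frame of stand below 0.0645 m and horizontal distance between rail_mid and rest below 0.006 m and angle between ring_arm's own z axis and vertical below 0.06 rad and value of joint lever below 0.06 rad and contact force between ring_arm and stand above 30 N), for 0.2 s.
2. the lever is pressed fully down with the socket home (horizontal distance between socket and ball below 0.003 m and z of socket in the frame of stand below 0.0645 m and horizontal distance between rail_mid and rest below 0.006 m and angle between ring_arm's own z axis and vertical below 0.06 rad and value of joint lever above 0.45 rad), for 0.2 s.
At the end, for the whole second after the job is handed in: The socket is home on the ball (within 3 mm sideways and 2.5 mm of full depth), the arm is upright within 0.06 rad and lies in the fork (within 6 mm sideways), the lever is down (above 0.45 of 0.5 rad), all at rest and released (all of step 2 and linear speed of ring_arm below 0.02 m/s); the robot touches nothing.
It fails at once if the arm is pressed too hard on the stand: over 50 N of contact in all, of which the sprung plungers and the arm's own weight make up about 20 (contact force between ring_arm and stand above 50 N).
It fails at once if a bystander (resin jar, white cap, pen, small flask or vial) is shifted by more than 20 mm (distance of any of resin_jar, white_cap, gloss_pen, alu_flask_small, vial_1 from where it was at the start of the episode above 0.02 m).
It also fails if it takes over 61 s, if anything falls off the work surface, if the arm or the gripper's body presses on something with over 40 N, if the wrist force passes 120 N, or if a joint passes its speed limit or range.

## Working session

There is one attempt and no reset: what is moved stays moved. The work goes in short steps, Python scripts to look and compute and a tool call to move; the robot and the scene stay as the last step left them, time stands still between calls to the robot, and variables do not carry over. Pictures are saved under pics/ and viewed, and the job is handed in when it is done.

Besides the shell and the picture viewer there is one more tool, called after "Request:" as name(argument=value, ...) on one line, values as JSON. carry_out: Moves the arm, as the interface text tells. Its arguments: {"type":"object","properties":{"steps":{"type":"string"}},"required":["steps"]}

```bash
ls; mkdir -p pics; python3 - <<'E'
from rig import readout, eyes, r
import cv2
o=readout.get_obs()
for k,v in o.items(): print(k,v)
for n in ["scene","top","wrist"]:
    cv2.imwrite(f"pics/{n}0.png",eyes.grab_frame(n)); print(n,eyes.camera_model(n))
E
```

```text
pics
t 0.0
joint_positions [-1.15871503e+00  9.18391024e-02  1.23187184e+00 -2.73981437e-05
  1.81977568e+00 -5.67052834e-02]
joint_velocities [-6.31223385e-04  1.57094474e-03 -2.41900291e-05  6.47715201e-04
 -5.49651747e-04 -3.12061664e-05]
effort [ 5.16468481e-05 -4.58734488e+01 -4.18016982e+01 -5.14717016e-07
  1.18395727e-02 -9.23452205e-06]
eef_pos [ 0.27097167 -0.53505081  0.24417059]
ee_rot [[ 8.92120242e-01  4.51797368e-01 -7.82897298e-04]
 [ 4.51798039e-01 -8.92118578e-01  1.72478716e-03]
 [ 8.08170760e-05 -1.89242901e-03 -9.99998206e-01]]
ft_force [ 0.76496065  0.56716962 -1.00252731]
moment [ 0.02539553  0.01291208 -0.00302234]
finger_gap 0.0851039934929062
scene {'K': array([[482.46265202,   0.        , 249.71338321],
       [  0.        , 482.46265202, 189.20081929],
       [  0.        ,   0.        ,   1.        ]]), 'k1': -0.06926892401870376, 'extrinsics': array([[ 0.76846286, -0.42109012,  0.48181733, -0.32360754],
       [-0.63987414, -0.51167043,  0.57337113, -0.92340409],
       [ 0.00509076, -0.74891687, -0.66264441,  1.16821203],
       [ 0.        ,  0.       
[... 333 characters left out ...]
 -0.03159056,  0.01848356],
       [ 0.0337939 , -0.10277535, -0.99413037,  1.07888955],
       [ 0.        ,  0.        ,  0.        ,  1.        ]])}
wrist {'K': array([[298.83636103,   0.        , 258.15826697],
       [  0.        , 298.83636103, 195.19975208],
       [  0.        ,   0.        ,   1.        ]]), 'k1': -0.07049569116644366, 'hand_eye': array([[-3.00426566e-04, -9.54286100e-01, -2.98894545e-01,
         7.61724314e-02],
       [ 9.99999899e-01, -3.86566294e-04,  2.29071781e-04,
        -5.94521431e-04],
       [-3.34142574e-04, -2.98894446e-01,  9.54286120e-01,
        -1.28068718e-01],
       [ 0.00000000e+00,  0.00000000e+00,  0.00000000e+00,
         1.00000000e+00]])}
```

View pics/top0.png

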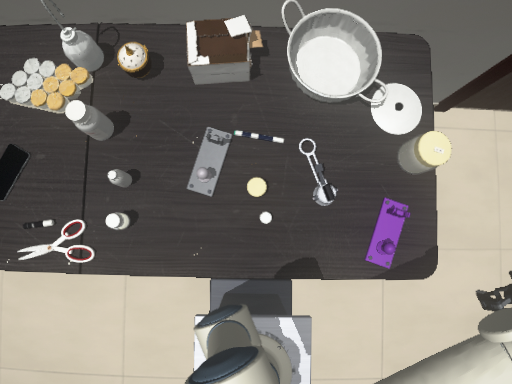

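View pics/scene0.png

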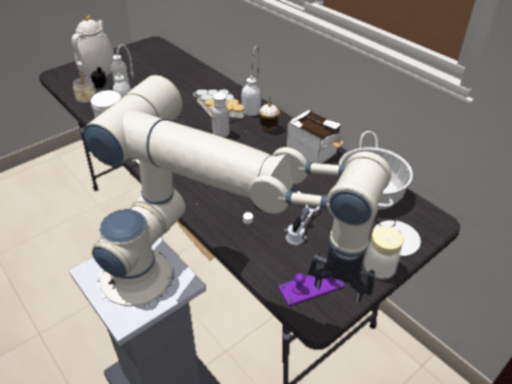

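View pics/wrist0.png

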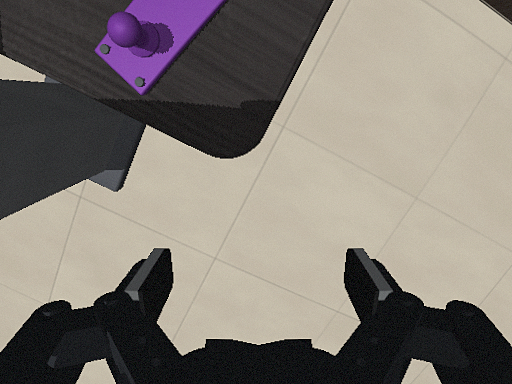

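The top view shows the grey stand with its ball near (204,173) and fork near (215,137). The ring arm has its socket near (324,194) and its ring at (307,146). The jar is at (257,187), the cap at (266,217), and the pen at (259,137).

```bash
cat > h.py <<'E'
import numpy as np, cv2
from rig import readout, eyes, r
def T_of(name,obs=None):
    m=eyes.camera_model(name)
    if name!='wrist': return m,m['extrinsics']
    T=np.eye(4);T[:3,:3]=obs['ee_rot'];T[:3,3]=obs['eef_pos']
    return m,T@m['hand_eye']
def ray(m,T,uv):
    K=m['K'];d=np.array([(uv[0]-K[0,2])/K[0,0],(uv[1]-K[1,2])/K[1,1]])
    rd=np.hypot(*d);s=rd
    for _ in range(30): s=rd/(1+m['k1']*s*s)
    if rd>0:d=d*s/rd
    v=T[:3,:3]@np.array([d[0],d[1],1]);return T[:3,3],v/np.linalg.norm(v)
def plane(m,T,uv,z):
    o,v=ray(m,T,uv);return o+v*(z-o[2])/v[2]
def proj(m,T,p):
    q=np.linalg.inv(T)@np.append(p,1);d=q[:2]/q[2];d=d*(1+m['k1']*(d@d))
    return m['K'][:2,:2]@d+m['K'][:2,2]
def tri(rays):
    A=np.zeros((3,3));b=np.zeros(3)
    for o,v in rays:
        P=np.eye(3)-np.outer(v,v);A+=P;b+=P@o
    p=np.linalg.solve(A,b);return p,[np.linalg.norm((np.eye(3)-np.outer(v,v))@(p-o)) for o,v in rays]
E
python3 - <<'E'
from h import *
m,T=T_of('top')
im=cv2.imread('pics/top0.png')
cv2.imwrite('pics/z1.png',cv2.resize(im[120:230,180:350],None,fx=4.7,fy=4.7,interpolation=cv2.INTER_CUBIC))
for n,uv,z in [('ball',(204,173),.062),('rest',(216,137),.065),('grip',(323,192),.07),('ring',(307,146),.026),('jar',(257,187),.03),('cap',(266,217),.02),('pen',(259,137),.01),('box',(220,80),.0),('pot',(330,100),0.0)]: print(n,plane(m,T,uv,z).round(4))
E
```

```text
ball [0.5319 0.1365 0.062 ]
rest [0.6285 0.1079 0.065 ]
grip [ 0.4881 -0.1766  0.07  ]
ring [ 0.6192 -0.1402  0.026 ]
jar [ 0.5016 -0.0042  0.03  ]
cap [ 0.4214 -0.0306  0.02  ]
pen [ 0.6446 -0.0073  0.01  ]
box [0.8123 0.1082 0.    ]
pot [ 0.7627 -0.2107  0.    ]
```

View pics/z1.png

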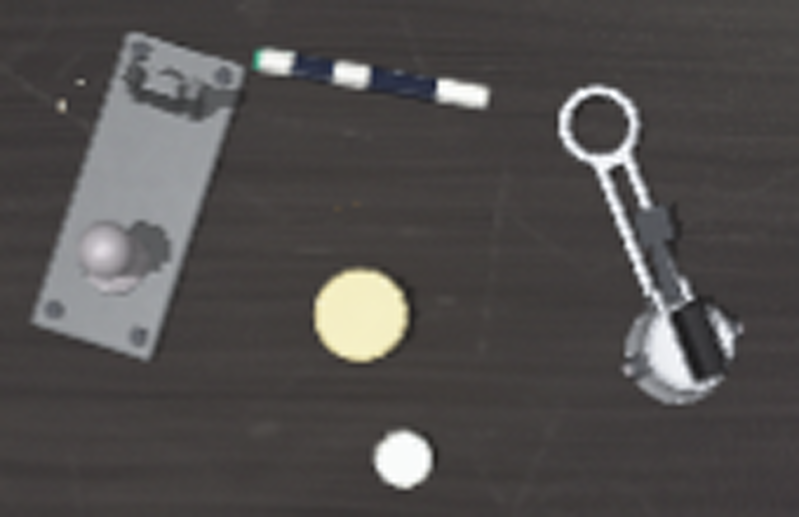

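Request:
carry_out(steps="0.04 -0.025 0 0.02 1;0.08 -0.05 0 0.05 1;0.12 -0.075 0 0.08 1;0.16 -0.1 0 0.1 1;0.2 -0.125 0 0.13 1;0.24 -0.15 0 0.15 1;0.28 -0.175 0 0.18 1;0.32 -0.2 0 0.2 1;0.356 -0.222 0 0.2 1;0.356 -0.222 0 0.2 1;0.356 -0.222 0 0.2 1;0.356 -0.222 0 0.2 1")

```text
t: 1.35
eef_pos: [0.488, -0.1771, 0.245]
ee_rot: [[0.964, 0.265, -0.001], [0.265, -0.964, -0.0], [-0.001, 0.0, -1.0]]
ft_force: [0.1, 0.2, -0.0]
finger_gap: 0.0855
```

```bash
python3 - <<'E'
from h import *
import pickle
o=readout.get_obs();im=eyes.grab_frame('wrist');cv2.imwrite('pics/w1.png',im);pickle.dump(o,open('o1.pkl','wb'))
print(o['t'],o['eef_pos'],np.degrees(np.arctan2(o['ee_rot'][1,0],o['ee_rot'][0,0])),o['ft_force'])
im=eyes.grab_frame('top');cv2.imwrite('pics/top1.png',im)
im=eyes.grab_frame('scene');cv2.imwrite('pics/s1.png',im)
E
```

```text
1.35 [ 0.48796848 -0.17709341  0.24504566] 15.360830034785009 [ 0.08218222  0.19600475 -0.01421664]
```

View pics/w1.png

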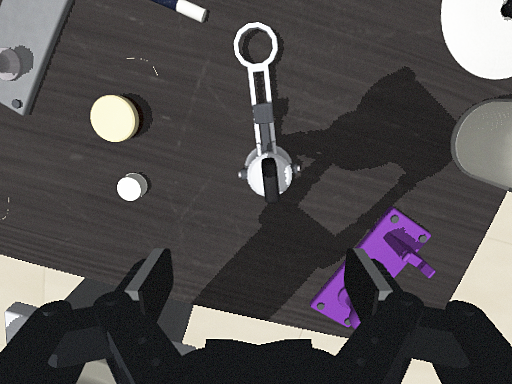

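View pics/s1.png

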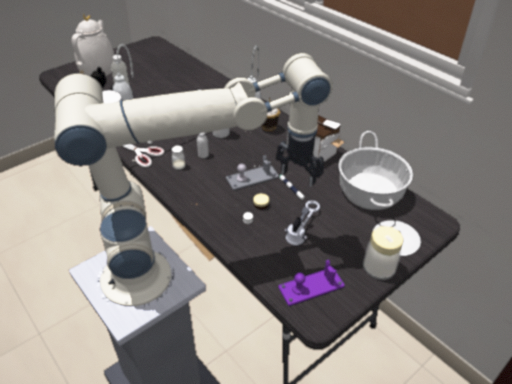

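```bash
python3 - <<'E'
from h import *
im=cv2.imread('pics/w1.png')
cv2.imwrite('pics/z2.png',cv2.resize(im[15:215,190:340],None,fx=4,fy=4,interpolation=cv2.INTER_CUBIC)[:800,:600])
cv2.imwrite('pics/z2.png',cv2.resize(im[15:215,190:340],None,fx=3,fy=3,interpolation=cv2.INTER_CUBIC))
cv2.imwrite('pics/z3.png',cv2.resize(im[0:120,0:90],None,fx=5,fy=5,interpolation=cv2.INTER_CUBIC))
E
```

```text
(no output)
```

View pics/z2.png

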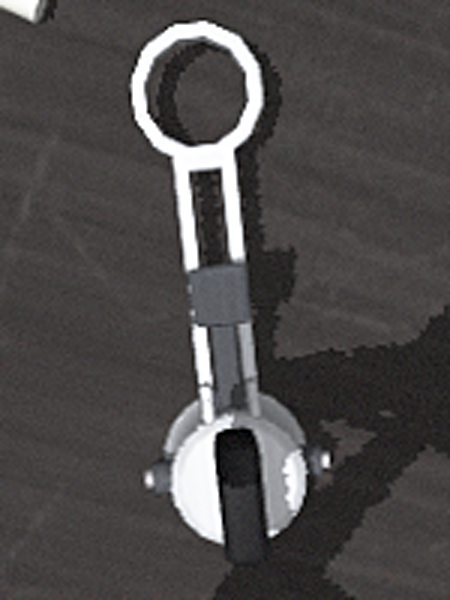

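View pics/z3.png

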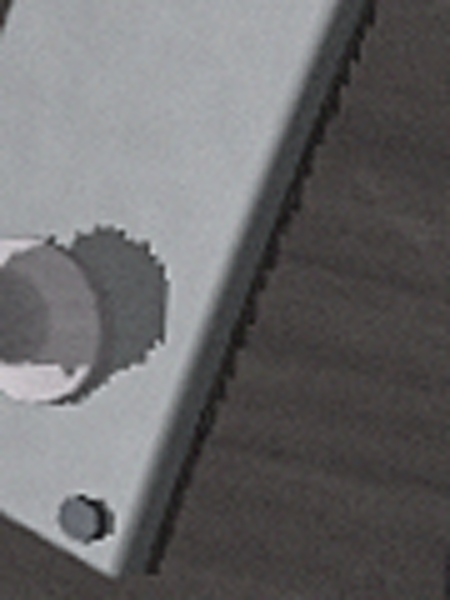

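```bash
python3 - <<'E'
from h import *
import pickle
o=pickle.load(open('o1.pkl','rb'));m,T=T_of('wrist',o)
c=lambda x,y:(190+(x+.5)/3-.5,15+(y+.5)/3-.5)
for n,p,z in [('ringT',(198,90),.030),('disc',(239.5,480),.043),('plmid',(238.5,468),.036),('plL',(157,477),.036),('plR',(320,460),.036),('blk bot end',(247,560),.078),('padc',(219,293),.066)]:
    print(n,plane(m,T,c(*p),z).round(4))
im=cv2.imread('pics/w1.png')
hsv=cv2.cvtColor(im,cv2.COLOR_BGR2HSV)
# ring blob
g=cv2.cvtColor(im,cv2.COLOR_BGR2GRAY);w=(g[15:75,225:290]>140).astype(np.uint8)
cs,_=cv2.findContours(w,cv2.RETR_CCOMP,cv2.CHAIN_APPROX_NONE)
for k in cs:
    if len(k)>30: e=cv2.fitEllipse(k);print(e[0][0]+225,e[0][1]+15,e[1],plane(m,T,(e[0][0]+225,e[0][1]+15),.030).round(4))
# top cam
mt,Tt=T_of('top');c4=lambda x,y:(180+(x+.5)/4.7-.5,120+(y+.5)/4.7-.5)
for n,p,z in [('ring',(599,125),.030),('blk top',(697,338),.078),('ball',(104,248),.062)]: print('top',n,plane(mt,Tt,c4(*p),z).round(4))
R=plane(m,T,c(198,90),.030);D=plane(m,T,c(239.5,480),.043)
u=(R-D)[:2];print('dist',np.hypot(*u),'heading',np.degrees(np.arctan2(u[1],u[0])))
u/=np.hypot(*u);n=np.array([-u[1],u[0]])
for a in(-.022,.022):
  for b in(-.008,.008):
    for z in(.043,.078):
      p=proj(m,T,np.append(D[:2]+a*u+b*n,z));print(a,b,z,((p-[190,15])*3).round(0))
E
```

```text
ringT [ 0.6174 -0.1384  0.03  ]
disc [ 0.4883 -0.1899  0.043 ]
plmid [ 0.4912 -0.1889  0.036 ]
plL [ 0.4795 -0.1596  0.036 ]
plR [ 0.5025 -0.2182  0.036 ]
blk bot end [ 0.4693 -0.1967  0.078 ]
padc [ 0.5529 -0.1635  0.066 ]
255.47868537902832 47.13248825073242 (42.16735076904297, 51.548709869384766) [ 0.615  -0.1389  0.03  ]
254.94289207458496 45.16677284240723 (35.17707061767578, 37.107269287109375) [ 0.6167 -0.1378  0.03  ]
top ring [ 0.6178 -0.1397  0.03  ]
top blk top [ 0.4889 -0.1879  0.078 ]
top ball [0.5334 0.1425 0.062 ]
dist 0.138979406298698 heading 21.739872220514133
-0.022 -0.008 0.043 [265. 532.]
-0.022 -0.008 0.078 [271. 561.]
-0.022 0.008 0.043 [224. 537.]
-0.022 0.008 0.078 [226. 566.]
0.022 -0.008 0.043 [254. 419.]
0.022 -0.008 0.078 [260. 437.]
0.022 0.008 0.043 [211. 424.]
0.022 0.008 0.078 [212. 442.]
```

Request:
carry_out(steps="0.02 -0.04 0 0.08 1;0.04 -0.08 0 0.16 1;0.055 -0.12 0 0.24 1;0.07 -0.16 0 0.32 1;0.09 -0.2 0 0.4 1;0.11 -0.24 0 0.48 1;0.128 -0.28 0 0.54 1;0.128 -0.293 0 0.547 1;0.128 -0.293 0 0.547 1;0.128 -0.293 0 0.547 1")

```text
t: 2.5
eef_pos: [0.5341, 0.139, 0.2453]
ee_rot: [[0.961, -0.275, 0.0], [-0.275, -0.961, -0.001], [0.0, 0.001, -1.0]]
ft_force: [-1.4, -0.2, 0.3]
finger_gap: 0.0855
```

```bash
python3 - <<'E'
from h import *
import pickle
o=readout.get_obs();im=eyes.grab_frame('wrist');cv2.imwrite('pics/w2.png',im);pickle.dump(o,open('o2.pkl','wb'))
print(o['t'],o['eef_pos'],np.degrees(np.arctan2(o['ee_rot'][1,0],o['ee_rot'][0,0])),o['ft_force'])
cv2.imwrite('pics/z4.png',cv2.resize(im[0:250,150:360],None,fx=2.4,fy=2.4,interpolation=cv2.INTER_CUBIC))
E
```

```text
2.5 [0.53413075 0.13900661 0.24530451] -15.969237932833753 [-1.36864579 -0.22224703  0.30786277]
```

View pics/z4.png

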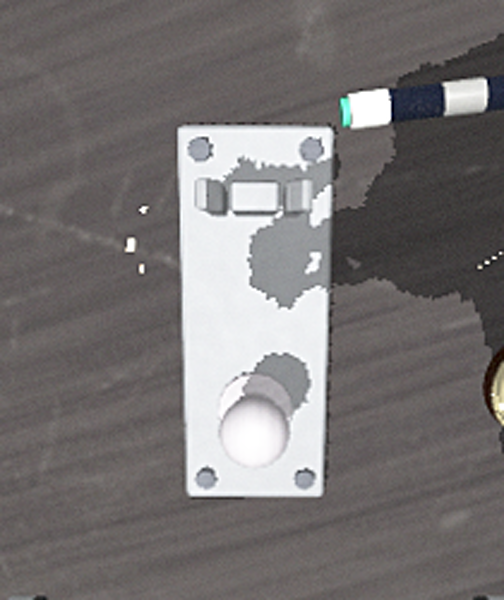

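```bash
python3 - <<'E'
from h import *
import pickle
o=pickle.load(open('o2.pkl','rb'));m,T=T_of('wrist',o)
im=cv2.imread('pics/w2.png')
g=cv2.cvtColor(im,cv2.COLOR_BGR2GRAY)
crop=cv2.resize(g[155:205,230:285],None,fx=10,fy=10,interpolation=cv2.INTER_CUBIC)
crop=cv2.createCLAHE(4,(2,2)).apply(crop)
cv2.imwrite('pics/z5.png',crop)
f=cv2.resize(im[65:100,225:290],None,fx=10,fy=10,interpolation=cv2.INTER_CUBIC);cv2.imwrite('pics/z6.png',f)
c=lambda x,y:(150+(x+.5)/2.4-.5,(y+.5)/2.4-.5)
P={n:plane(m,T,c(*p),z) for n,p,z in [('ball',(254,432),.062),('seat',(254,196.5),.0615),('TL',(178,127),.012),('TR',(334,127),.012),('BL',(187,497),.012),('BR',(323,497),.012)]}
for n in P: print(n,P[n].round(4))
mx=(P['TL']+P['TR'])/2;mn=(P['BL']+P['BR'])/2;u=mx-mn;print('len',np.linalg.norm(u),np.degrees(np.arctan2(u[1],u[0])),'ball by plate',mn+u*50/185)
u=P['seat']-P['ball'];print(np.linalg.norm(u),np.degrees(np.arctan2(u[1],u[0])))
E
```

```text
ball [0.531 0.143 0.062]
seat [0.6269 0.1152 0.0615]
TL [0.6697 0.1402 0.012 ]
TR [0.6497 0.0702 0.012 ]
BL [0.4942 0.1913 0.012 ]
BR [0.4742 0.1214 0.012 ]
len 0.18284005695722255 -16.24578290411286 ball by plate [0.53162068 0.14250467 0.012     ]
0.09983752073583052 -16.118904728693952
```

View pics/z5.png

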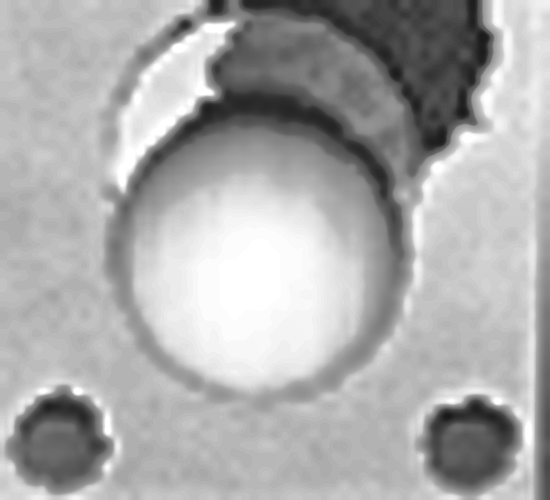

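View pics/z6.png

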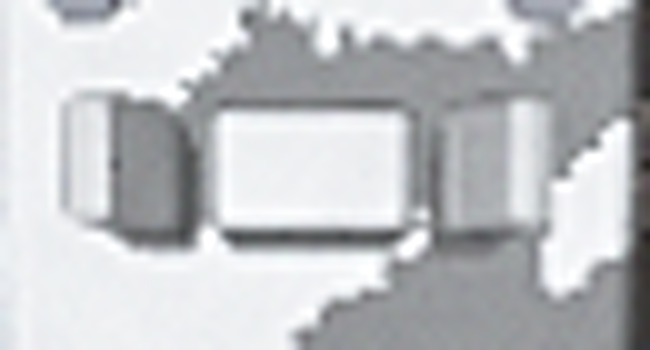

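The wrist view agrees with the other measurements. The ball is at about (0.531,0.143), the fork seat is 99.8 mm from it, and the stand heading is -16.2°. Next I'll move back above the grip and grasp it.

Request:
carry_out(steps="0.005 0.04 0 -0.08 1;0.01 0.08 0 -0.16 1;0.016 0.12 0 -0.24 1;0.022 0.16 0 -0.32 1;0.028 0.2 0 -0.4 1;0.034 0.24 0 -0.48 1;0.04 0.28 0.02 -0.56 1;0.0465 0.32 0.05 -0.64 1;0.0465 0.3282 0.09 -0.656 1;0.0465 0.3282 0.12 -0.656 1;0.0465 0.3282 0.12 -0.656 1;0.0465 0.3282 0.12 -0.656 1")

```text
t: 3.75
eef_pos: [0.488, -0.1892, 0.1259]
ee_rot: [[0.93, 0.367, -0.0], [0.367, -0.93, -0.0], [-0.0, -0.0, -1.0]]
ft_force: [0.7, 0.4, 0.9]
finger_gap: 0.0857
```

```bash
python3 - <<'E'
from h import *
import pickle
o=readout.get_obs();im=eyes.grab_frame('wrist');cv2.imwrite('pics/w3.png',im);pickle.dump(o,open('o3.pkl','wb'))
print(o['t'],o['eef_pos'],np.degrees(np.arctan2(o['ee_rot'][1,0],o['ee_rot'][0,0])),o['ft_force'])
E
```

```text
3.75 [ 0.48800512 -0.18920928  0.12592711] 21.54864356380065 [0.67270342 0.37694903 0.87712215]
```

View pics/w3.png

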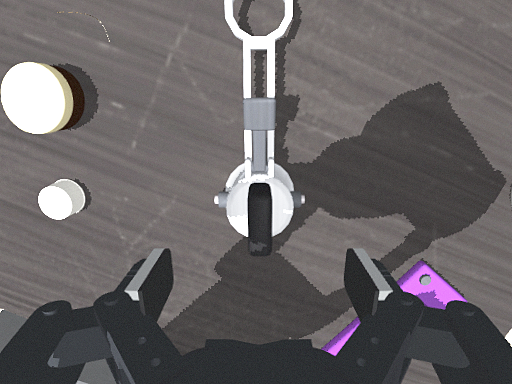

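```bash
python3 - <<'E'
from h import *
import pickle
o=pickle.load(open('o3.pkl','rb'));m,T=T_of('wrist',o)
Ti=np.linalg.inv(np.block([[o['ee_rot'],o['eef_pos'][:,None]],[np.zeros((1,3)),1]]))
for n,p,z in [('blk back top',(260,254.5),.078),('disc bottom',(260,238.5),.043),('disc L',(227,205),.043),('disc R',(294,205),.043),('pl',(222,200),.036),('pr',(299,200),.036),('ring',(259,14),.03)]:
    print(n,(Ti@np.append(plane(m,T,p,z),1))[:3].round(4))
im=cv2.imread('pics/w3.png');cv2.imwrite('pics/z7.png',cv2.resize(im[150:265,210:310],None,fx=5,fy=5,interpolation=cv2.INTER_CUBIC))
E
```

```text
blk back top [-0.02    0.0007  0.0479]
disc bottom [-0.0252  0.0009  0.0829]
disc L [ 0.0024 -0.0238  0.0829]
disc R [0.0023 0.0263 0.0829]
pl [ 0.004  -0.0283  0.0899]
pr [0.004  0.0309 0.0899]
ring [1.343e-01 1.000e-04 9.590e-02]
```

View pics/z7.png

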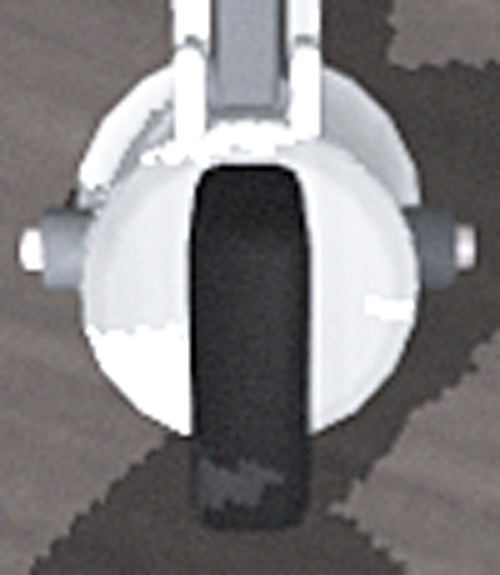

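The block is aligned and within about 1 mm of the tool axis, so I'll descend and grip.

Request:
carry_out(steps="0.001 0.001 0.02 0 1;0.001 0.001 0.04 0 1;0.001 0.001 0.055 0 1;0.001 0.001 0.064 0 1;0.001 0.001 0.064 0 1;0.001 0.001 0.064 0 1;0.001 0.001 0.064 0 0.5;0.001 0.001 0.064 0 0.3;0.001 0.001 0.064 0 0.2;0.001 0.001 0.064 0 0.1;0.001 0.001 0.064 0 0;0.001 0.001 0.064 0 0;0.001 0.001 0.064 0 0;0.001 0.001 0.064 0 0;0.001 0.001 0.064 0 0")

```text
t: 5.3
eef_pos: [0.4899, -0.1888, 0.0615]
ee_rot: [[0.929, 0.369, 0.0], [0.369, -0.929, -0.0], [0.0, 0.0, -1.0]]
ft_force: [-0.5, -0.0, 3.6]
finger_gap: 0.015
```

```bash
python3 - <<'E'
from h import *
import pickle
o=readout.get_obs();im=eyes.grab_frame('wrist');cv2.imwrite('pics/w4.png',im);pickle.dump(o,open('o4.pkl','wb'))
print(o['t'],o['eef_pos'],np.degrees(np.arctan2(o['ee_rot'][1,0],o['ee_rot'][0,0])),o['ft_force'],o['finger_gap'])
E
```

```text
5.3 [ 0.4899132  -0.18882476  0.06152907] 21.64718064388474 [-0.53023017 -0.02033999  3.58875795] 0.015035235649014694
```

View pics/w4.png

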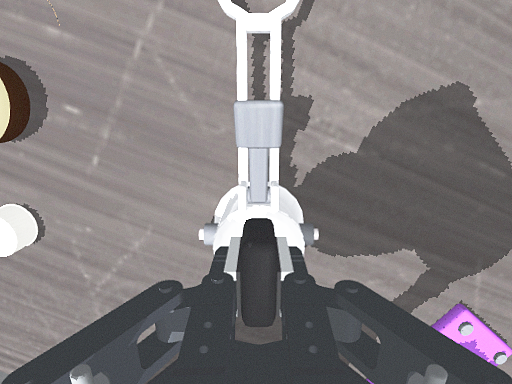

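```bash
python3 - <<'E'
from h import *
import pickle
o=pickle.load(open('o4.pkl','rb'));m,T=T_of('wrist',o)
Ti=np.linalg.inv(np.block([[o['ee_rot'],o['eef_pos'][:,None]],[np.zeros((1,3)),1]]))
for n,p,z in [('blk back top',(260,327),.078),('blk front top',(260,232),.078),('pl tip',(201,234),.036),('pr tip',(319,234),.036),('railL',(241,150),.03),('railR',(277,150),.03),('railL',(241,50),.03),('railR',(277,50),.03)]:
    print(n,(Ti@np.append(plane(m,T,p,z),1))[:3].round(4))
im=cv2.imread('pics/w4.png');cv2.imwrite('pics/z8.png',cv2.resize(im[180:340,190:330],None,fx=3.7,fy=3.7,interpolation=cv2.INTER_CUBIC))
E
```

```text
blk back top [-0.0226  0.0003 -0.0165]
blk front top [ 0.0255  0.0002 -0.0165]
pl tip [ 0.0051 -0.0328  0.0255]
pr tip [0.0051 0.0338 0.0255]
railL [ 0.0515 -0.0097  0.0315]
railR [0.0515 0.0096 0.0315]
railL [ 0.1012 -0.009   0.0315]
railR [0.1012 0.0088 0.0316]
```

View pics/z8.png

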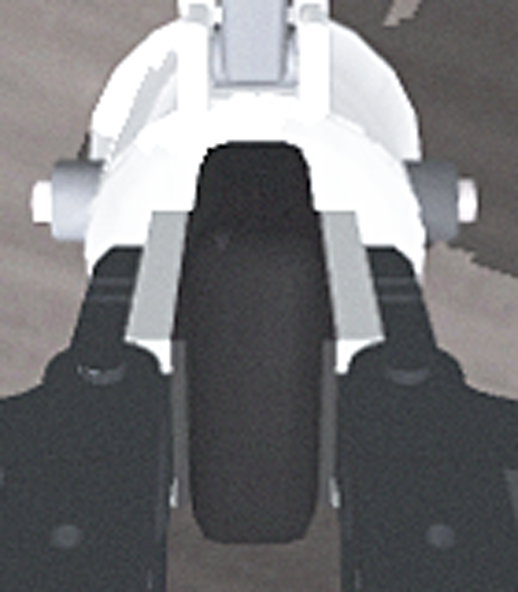

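Request:
carry_out(steps="0 0 -0.01 0 0;0 0 -0.03 0 0;0 0 -0.06 0 0;0 0 -0.09 0 0;0 0 -0.12 0 0;0 0 -0.14 0 0;0 0 -0.14 0 0;0 0 -0.14 0 0")

```text
t: 6.15
eef_pos: [0.4897, -0.1888, 0.2004]
ee_rot: [[0.929, 0.369, -0.001], [0.369, -0.929, 0.0], [-0.001, -0.001, -1.0]]
ft_force: [-0.4, -0.0, -4.2]
finger_gap: 0.0149
```

```bash
python3 - <<'E'
from h import *
import pickle
o=readout.get_obs();im=eyes.grab_frame('wrist');cv2.imwrite('pics/w5.png',im);pickle.dump(o,open('o5.pkl','wb'))
print(o['t'],o['eef_pos'],np.degrees(np.arctan2(o['ee_rot'][1,0],o['ee_rot'][0,0])),o['ft_force'],o['moment'],o['finger_gap'])
h=np.radians(-16.2);tg=np.array([.5312,.1428])+.0005*np.array([np.cos(h),np.sin(h)])
d=tg-o['eef_pos'][:2];print(o['ee_rot'][:2,:2].T@d, np.arctan2(o['ee_rot'][1,0],o['ee_rot'][0,0])-h)
cv2.imwrite('pics/s5.png',eyes.grab_frame('scene'))
E
```

```text
6.15 [ 0.48969305 -0.18876202  0.20041707] 21.64812076874371 [-0.41045754 -0.00612327 -4.17335975] [0.00139908 0.02733014 0.02057415] 0.014913367302472813
[ 0.16128912 -0.29255704] 0.6605743231070251
```

View pics/w5.png

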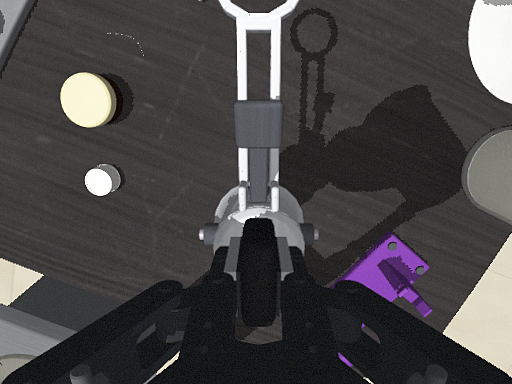

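View pics/s5.png

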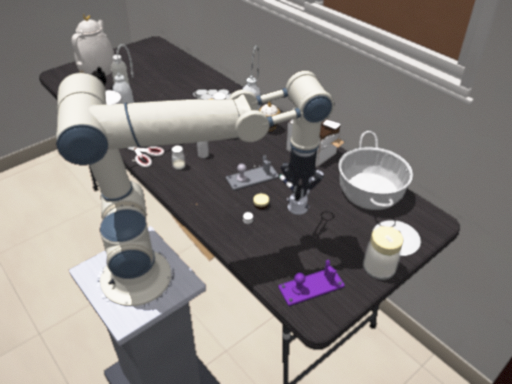

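```bash
python3 - <<'E'
from h import *
import pickle
im=cv2.imread('pics/s5.png');cv2.imwrite('pics/z9.png',cv2.resize(im[150:195,215:290],None,fx=8,fy=8,interpolation=cv2.INTER_CUBIC))
im=cv2.imread('pics/top0.png');cv2.imwrite('pics/z10.png',cv2.resize(im[120:205,180:240],None,fx=8,fy=8,interpolation=cv2.INTER_CUBIC)[:600])
E
```

```text
(no output)
```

View pics/z9.png

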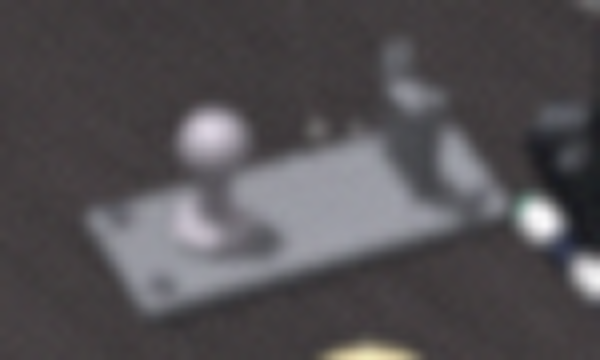

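View pics/z10.png

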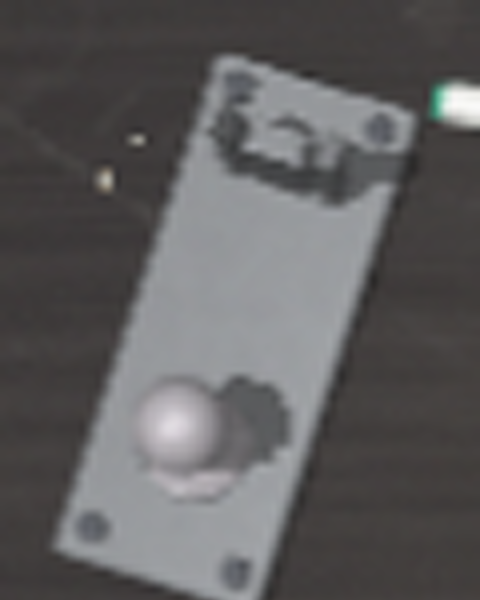

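```bash
python3 - <<'E'
from h import *
import pickle
a=(215+(213.5)/8-.5,150+138.5/8-.5);b=(180+178.5/8-.5,120+425/8-.5)
ms,Ts=T_of('scene');mt,Tt=T_of('top');o=pickle.load(open('o2.pkl','rb'));mw,Tw=T_of('wrist',o)
print(plane(ms,Ts,a,.062),plane(mt,Tt,b,.062),plane(mw,Tw,(255.6,180.1),.062))
print(tri([ray(ms,Ts,a),ray(mt,Tt,b)]),tri([ray(ms,Ts,a),ray(mt,Tt,b),ray(mw,Tw,(255.6,180.1))]))
E
```

```text
[0.53564049 0.14837467 0.062     ] [0.53275244 0.14223474 0.062     ] [0.53082181 0.14321893 0.062     ]
(array([0.53130845, 0.14187501, 0.06831102]), [np.float64(0.0006865251382815907), np.float64(0.0006865251382816135)]) (array([0.53182273, 0.14245844, 0.06741985]), [np.float64(0.000742057352300834), np.float64(0.0008945808813903678), np.float64(0.0004683716115240066)])
```

Request:
carry_out(steps="0.005 -0.01 0 0.02 0;0.02 -0.03 0 0.08 0;0.035 -0.06 0 0.15 0;0.055 -0.095 0 0.23 0;0.075 -0.13 0 0.31 0;0.095 -0.165 0 0.39 0;0.115 -0.2 0 0.47 0;0.13 -0.235 0 0.54 0;0.147 -0.265 0 0.6 0;0.157 -0.283 0 0.645 0;0.1615 -0.2923 0 0.6606 0;0.1615 -0.2923 0 0.6606 0;0.1615 -0.2923 0 0.6606 0;0.1615 -0.2923 0 0.6606 0;0.1615 -0.2923 0 0.6606 0")

```text
t: 7.75
eef_pos: [0.5321, 0.1416, 0.201]
ee_rot: [[0.96, -0.28, -0.0], [-0.28, -0.96, -0.0], [-0.0, 0.0, -1.0]]
ft_force: [-0.2, -0.4, -2.8]
finger_gap: 0.0156
```

```bash
python3 - <<'E'
from h import *
import pickle
o=readout.get_obs();im=eyes.grab_frame('wrist');cv2.imwrite('pics/w6.png',im);pickle.dump(o,open('o6.pkl','wb'))
print(o['t'],o['eef_pos'],np.degrees(np.arctan2(o['ee_rot'][1,0],o['ee_rot'][0,0])),o['ft_force'],o['moment'],o['finger_gap'])
d=np.array([.5317,.1426])-o['eef_pos'][:2];print(o['ee_rot'][:2,:2].T@d)
E
```

```text
7.75 [0.53211416 0.14158503 0.20103503] -16.26144202250138 [-0.2246134  -0.44755734 -2.77593905] [ 0.02075857 -0.02232723  0.00783464] 0.01558283678877269
[-0.0006818  -0.00085839]
```

View pics/w6.png

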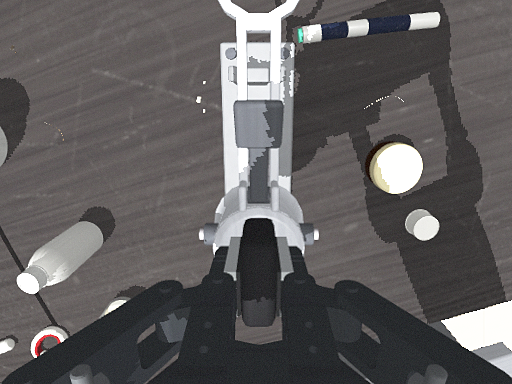

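Request:
carry_out(steps="-0.0007 -0.0009 0.01 0 0;-0.0007 -0.0009 0.025 0 0;-0.0007 -0.0009 0.04 0 0;-0.0007 -0.0009 0.05 0 0;-0.0007 -0.0009 0.057 0 0;-0.0007 -0.0009 0.062 0 0;-0.0007 -0.0009 0.066 0 0;-0.0007 -0.0009 0.07 0 0;-0.0007 -0.0009 0.074 0 0;-0.0007 -0.0009 0.077 0 0;-0.0007 -0.0009 0.08 0 0;-0.0007 -0.0009 0.08 0 0")

```text
t: 9.0
eef_pos: [0.532, 0.1433, 0.1211]
ee_rot: [[0.96, -0.279, 0.001], [-0.279, -0.96, -0.0], [0.001, 0.0, -1.0]]
ft_force: [2.0, -0.8, -2.5]
finger_gap: 0.0157
```

```bash
python3 - <<'E'
from h import *
import pickle
o=readout.get_obs();im=eyes.grab_frame('wrist');cv2.imwrite('pics/w7.png',im);pickle.dump(o,open('o7.pkl','wb'))
print(o['t'],o['eef_pos'],np.degrees(np.arctan2(o['ee_rot'][1,0],o['ee_rot'][0,0])),o['ft_force'],o['moment'],o['finger_gap'])
E
```

```text
9.0 [0.53199124 0.14326312 0.12107381] -16.215441603017684 [ 2.00642072 -0.79696268 -2.53744204] [-0.13777109 -0.24930709  0.00053237] 0.0157120038684925
```

View pics/w7.png

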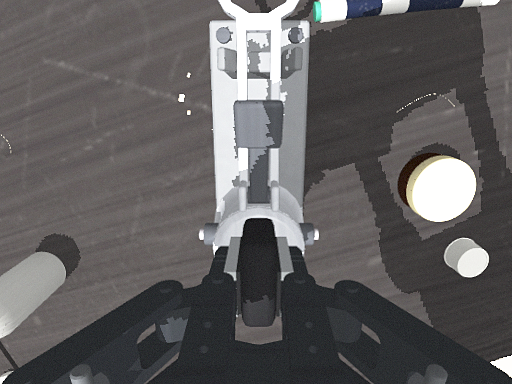

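Request:
carry_out(steps="0.001 0 0.001 0 0;0.001 0 0.002 0 0;0.001 0 0.003 0 0;0.001 0 0.004 0 0;0.001 0 0.004 0 0")

```text
t: 9.55
eef_pos: [0.5329, 0.1431, 0.1172]
ee_rot: [[0.96, -0.279, 0.0], [-0.279, -0.96, -0.0], [0.0, 0.0, -1.0]]
ft_force: [0.9, -1.5, -4.0]
finger_gap: 0.0154
```

```bash
cat > st.py <<'E'
from h import *
o=readout.get_obs()
R=o['ee_rot']
print(o['t'],'pos',o['eef_pos'].round(4),'hd',np.degrees(np.arctan2(R[1,0],R[0,0])).round(2),'tiltz',R[:,2].round(4),'F world',o['ft_force'].round(2),'F tool',(R.T@o['ft_force']).round(2),'M',o['moment'].round(3),o['finger_gap'].round(4))
E
python3 st.py
```

```text
Traceback (most recent call last):
  File "st.py", line 4, in <module>
    print(o['t'],'pos',o['eef_pos'].round(4),'hd',np.degrees(np.arctan2(R[1,0],R[0,0])).round(2),'tiltz',R[:,2].round(4),'F world',o['ft_force'].round(2),'F tool',(R.T@o['ft_force']).round(2),'M',o['moment'].round(3),o['finger_gap'].round(4))
                                                                                                                                                                                                                         ^^^^^^^^^^^^^^^^^^^^^
AttributeError: 'float' object has no attribute 'round'
```

Request:
carry_out(steps="0.0005 0.0005 0.001 0 0;0.0005 0.0005 0.002 0 0;0.0005 0.0005 0.003 0 0;0.0005 0.0005 0.003 0 0")

```text
t: 9.95
eef_pos: [0.533, 0.1425, 0.1149]
ee_rot: [[0.96, -0.279, 0.0], [-0.279, -0.96, -0.0], [0.0, -0.0, -1.0]]
ft_force: [-1.8, -1.6, 1.7]
finger_gap: 0.0149
```

```bash
sed -i "s/o\['finger_gap'\].round(4)/round(o['finger_gap'],4)/" st.py; python3 st.py
```

```text
9.95 pos [0.533  0.1425 0.1149] hd -16.21 tiltz [ 4.e-04 -1.e-04 -1.e+00] F world [-1.82 -1.61  1.71] F tool [-1.29  2.05 -1.71] M [-0.279  0.316  0.002] 0.0149
```

Request:
carry_out(steps="-0.0003 0.0007 0.001 0 0;-0.0003 0.0007 0.002 0 0;-0.0003 0.0007 0.002 0 0")

```text
t: 10.25
eef_pos: [0.5329, 0.1423, 0.113]
ee_rot: [[0.96, -0.279, 0.002], [-0.279, -0.96, 0.001], [0.001, -0.001, -1.0]]
ft_force: [-0.7, 0.6, 3.1]
finger_gap: 0.0152
```

```bash
python3 st.py
```

```text
10.25 pos [0.5329 0.1423 0.113 ] hd -16.19 tiltz [ 1.6e-03  7.0e-04 -1.0e+00] F world [-0.75  0.57  3.09] F tool [-0.87 -0.35 -3.09] M [ 0.044  0.061 -0.01 ] 0.0152
```

Lateral forces are now small and the contact force is about 7 N, which fits the plungers. I'll continue down.

Request:
carry_out(steps="0 0 0.001 0 0;0 0 0.002 0 0;0 0 0.003 0 0;0 0 0.003 0 0")

```text
t: 10.65
eef_pos: [0.5326, 0.142, 0.1085]
ee_rot: [[0.96, -0.279, -0.0], [-0.279, -0.96, -0.0], [-0.0, 0.0, -1.0]]
ft_force: [2.3, 1.3, -1.1]
finger_gap: 0.015
```

```bash
python3 st.py
```

```text
10.65 pos [0.5326 0.142  0.1085] hd -16.2 tiltz [-1.e-04 -0.e+00 -1.e+00] F world [ 2.27  1.26 -1.07] F tool [ 1.83 -1.85  1.07] M [ 0.185 -0.468 -0.001] 0.015
```

Request:
carry_out(steps="0.0004 -0.0004 0.001 0 0;0.0004 -0.0004 0.002 0 0;0.0004 -0.0004 0.003 0 0;0.0004 -0.0004 0.004 0 0;0.0004 -0.0004 0.005 0 0;0.0004 -0.0004 0.005 0 0")

```text
t: 11.25
eef_pos: [0.5327, 0.1421, 0.1032]
ee_rot: [[0.96, -0.279, -0.001], [-0.279, -0.96, -0.0], [-0.001, 0.001, -1.0]]
ft_force: [1.4, 0.5, -5.6]
finger_gap: 0.0152
```

```bash
python3 st.py
```

```text
11.25 pos [0.5327 0.1421 0.1032] hd -16.21 tiltz [-1.3e-03 -4.0e-04 -1.0e+00] F world [ 1.44  0.46 -5.59] F tool [ 1.26 -0.84  5.59] M [ 0.121 -0.335  0.002] 0.0152
```

Request:
carry_out(steps="0.0002 -0.0002 0.0005 0 0;0.0002 -0.0002 0.001 0 0;0.0002 -0.0002 0.0015 0 0;0.0002 -0.0002 0.002 0 0;0.0002 -0.0002 0.002 0 0")

```text
t: 11.75
eef_pos: [0.5329, 0.1424, 0.1016]
ee_rot: [[0.96, -0.279, -0.001], [-0.279, -0.96, -0.0], [-0.001, 0.001, -1.0]]
ft_force: [-0.9, -0.3, -6.0]
finger_gap: 0.0153
```

```bash
python3 st.py
```

```text
11.75 pos [0.5329 0.1424 0.1016] hd -16.2 tiltz [-1.3e-03 -3.0e-04 -1.0e+00] F world [-0.9  -0.28 -6.04] F tool [-0.78  0.52  6.05] M [ 0.072  0.106 -0.001] 0.0153
```

Request:
carry_out(steps="0 0 0.0005 0 0;0 0 0.001 0 0;0 0 0.001 0 0")

```text
t: 12.05
eef_pos: [0.5329, 0.1424, 0.1015]
ee_rot: [[0.96, -0.279, -0.001], [-0.279, -0.96, -0.0], [-0.001, 0.0, -1.0]]
ft_force: [-4.5, -0.6, -1.5]
finger_gap: 0.0148
```

```bash
python3 st.py
```

```text
12.05 pos [0.5329 0.1424 0.1015] hd -16.2 tiltz [-7.e-04 -1.e-04 -1.e+00] F world [-4.45 -0.63 -1.46] F tool [-4.1   1.85  1.46] M [-0.04   0.699 -0.044] 0.0148
```

Request:
carry_out(steps="-0.0006 0.0003 0.0005 0 0;-0.0006 0.0003 0.001 0 0;-0.0006 0.0003 0.001 0 0")

```text
t: 12.35
eef_pos: [0.5329, 0.1424, 0.1013]
ee_rot: [[0.96, -0.279, 0.001], [-0.279, -0.96, 0.0], [0.001, -0.001, -1.0]]
ft_force: [-3.3, 0.6, 4.1]
finger_gap: 0.015
```

```bash
python3 st.py
```

```text
12.35 pos [0.5329 0.1424 0.1013] hd -16.2 tiltz [ 1.4e-03  4.0e-04 -1.0e+00] F world [-3.32  0.57  4.09] F tool [-3.35  0.38 -4.1 ] M [ 0.027  0.683 -0.043] 0.015
```

Request:
carry_out(steps="-0.0006 0 0.0005 0 0;-0.0006 0 0.001 0 0;-0.0006 0 0.0013 0 0;-0.0006 0 0.0013 0 0")

```text
t: 12.75
eef_pos: [0.5329, 0.1424, 0.1013]
ee_rot: [[0.96, -0.279, 0.003], [-0.279, -0.96, 0.0], [0.003, -0.001, -1.0]]
ft_force: [-4.6, -0.3, 7.9]
finger_gap: 0.0152
```

```bash
python3 st.py
```

```text
12.75 pos [0.5329 0.1424 0.1013] hd -16.21 tiltz [ 3.4e-03  2.0e-04 -1.0e+00] F world [-4.64 -0.32  7.88] F tool [-4.34  1.6  -7.9 ] M [-0.142  0.832  0.018] 0.0152
```

Request:
carry_out(steps="-0.0006 0.0003 0.0006 0 0;-0.0006 0.0003 0.0012 0 0;-0.0006 0.0003 0.0015 0 0;-0.0006 0.0003 0.0015 0 0")

```text
t: 13.15
eef_pos: [0.5329, 0.1424, 0.1011]
ee_rot: [[0.96, -0.279, 0.006], [-0.279, -0.96, 0.001], [0.005, -0.002, -1.0]]
ft_force: [-5.3, -1.0, 13.3]
finger_gap: 0.0152
```

```bash
python3 st.py
```

```text
13.15 pos [0.5329 0.1424 0.1011] hd -16.21 tiltz [ 5.5e-03  7.0e-04 -1.0e+00] F world [-5.35 -1.01 13.31] F tool [ -4.79   2.43 -13.34] M [-0.162  0.989  0.012] 0.0152
```

Request:
carry_out(steps="-0.0004 0.0003 0.0005 0 0;-0.0004 0.0003 0.001 0 0;-0.0004 0.0003 0.001 0 0")

```text
t: 13.45
eef_pos: [0.5329, 0.1424, 0.1011]
ee_rot: [[0.96, -0.279, 0.007], [-0.279, -0.96, 0.001], [0.007, -0.003, -1.0]]
ft_force: [-5.3, -1.0, 16.2]
finger_gap: 0.0152
```

```bash
python3 st.py
```

```text
13.45 pos [0.5329 0.1424 0.1011] hd -16.21 tiltz [ 0.0071  0.0012 -1.    ] F world [-5.3  -1.04 16.2 ] F tool [ -4.69   2.43 -16.24] M [-0.082  1.038 -0.014] 0.0152
```

Request:
carry_out(steps="0 0 0.0003 0 0;0 0 0.0003 0 0;0 0 0.0003 0 0;0 0 0.0003 0 0;0 0 0.0003 0 0;0 0 0.0003 0 0;0 0 0.0003 0 0;0 0 0.0003 0 0")

```text
t: 14.25
eef_pos: [0.5329, 0.1424, 0.1011]
ee_rot: [[0.96, -0.279, 0.007], [-0.279, -0.96, 0.001], [0.007, -0.003, -1.0]]
ft_force: [-5.2, -1.6, 18.3]
finger_gap: 0.015
```

```bash
python3 - <<'E'
from h import *
cv2.imwrite('pics/w8.png',eyes.grab_frame('wrist'))
import runpy;runpy.run_path('st.py')
E
```

```text
14.3 pos [0.5329 0.1424 0.101 ] hd -16.21 tiltz [ 0.0072  0.0012 -1.    ] F world [-5.21 -0.47 17.15] F tool [ -4.76   1.86 -17.18] M [-0.166  1.112  0.003] 0.0154
```

View pics/w8.png

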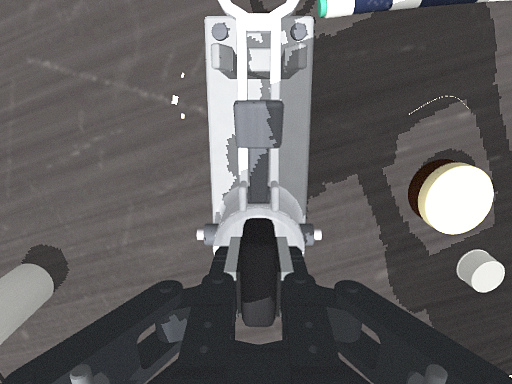

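Pressed home: 16 to 18 N held for over 0.8 s, with the rails lying between the prongs. Next I'll unload and release.

Request:
carry_out(steps="0.0003 0 -0.001 0 0;0.0006 -0.0002 -0.002 0 0;0.001 -0.0004 -0.003 0 0;0.0014 -0.0006 -0.004 0 0;0.0014 -0.0006 -0.004 0 0")

```text
t: 14.8
eef_pos: [0.533, 0.1425, 0.1013]
ee_rot: [[0.96, -0.279, 0.002], [-0.279, -0.96, 0.0], [0.002, -0.001, -1.0]]
ft_force: [-3.5, 0.2, 6.9]
finger_gap: 0.0152
```

```bash
python3 st.py
```

```text
14.8 pos [0.533  0.1425 0.1013] hd -16.2 tiltz [ 1.9e-03  3.0e-04 -1.0e+00] F world [-3.49  0.24  6.86] F tool [-3.4   0.74 -6.86] M [-0.066  0.56  -0.008] 0.0152
```

Request:
carry_out(steps="-0.0004 0 -0.001 0 0;-0.0008 0 -0.0015 0 0;-0.0008 0 -0.0015 0 0;-0.0008 0 -0.0015 0 0.4;-0.0008 0 -0.0015 0 0.7;-0.0008 0 -0.0015 0 1;-0.0008 0 -0.0015 0 1;-0.0008 0 -0.0015 0 1;-0.0008 0 -0.0015 0 1;-0.0008 0 -0.0015 0 1")

```text
t: 15.8
eef_pos: [0.5316, 0.1426, 0.1017]
ee_rot: [[0.96, -0.279, -0.0], [-0.279, -0.96, -0.0], [-0.0, 0.0, -1.0]]
ft_force: [-0.4, 0.3, 0.8]
finger_gap: 0.0855
```

```bash
python3 st.py
```

```text
15.8 pos [0.5316 0.1426 0.1017] hd -16.2 tiltz [-0. -0. -1.] F world [-0.4   0.27  0.75] F tool [-0.46 -0.15 -0.75] M [-0.015 -0.016  0.03 ] 0.0855
```

Request:
carry_out(steps="0 0 -0.01 0 1;0 0 -0.03 0 1;0 0 -0.06 0 1;0 0 -0.09 0 1;0 0 -0.1 0 1;0 0 -0.1 0 1;0 0 -0.1 0 1")

```text
t: 16.5
eef_pos: [0.5314, 0.1425, 0.2005]
ee_rot: [[0.96, -0.279, -0.001], [-0.279, -0.96, -0.0], [-0.001, 0.001, -1.0]]
ft_force: [0.9, 0.4, 0.3]
finger_gap: 0.0855
```

```bash
python3 - <<'E'
from h import *
import pickle
o=readout.get_obs();pickle.dump(o,open('o9.pkl','wb'))
cv2.imwrite('pics/w9.png',eyes.grab_frame('wrist'))
import runpy;runpy.run_path('st.py')
E
```

```text
16.55 pos [0.5311 0.1425 0.1997] hd -16.2 tiltz [-2.8e-03 -5.0e-04 -1.0e+00] F world [ 0.11  0.34 -0.49] F tool [ 0.01 -0.35  0.49] M [-0.001 -0.021 -0.015] 0.0852
```

View pics/w9.png

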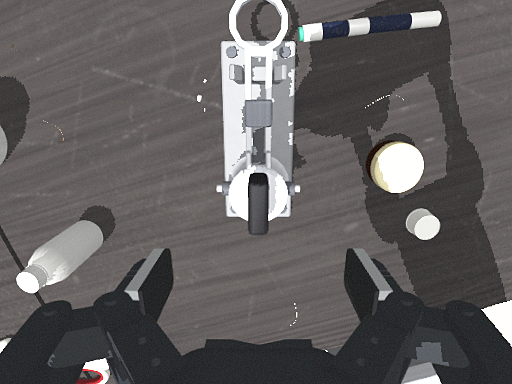

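```bash
python3 - <<'E'
from h import *
import pickle
o=pickle.load(open('o9.pkl','rb'));m,T=T_of('wrist',o)
Ti=np.linalg.inv(np.block([[o['ee_rot'],o['eef_pos'][:,None]],[np.zeros((1,3)),1]]))
for n,p,z in [('pad c',(258.5,113.5),.106),('pad far',(258.5,100.5),.111),('pad near',(258.5,127),.101),('pl',(221,188),.066),('blk back',(258,233.5),.118),('ring',(260,21),.07),('disc L',(228.5,195),.083),('disc R',(290.5,195),.083)]:
    print(n,(Ti@np.append(plane(m,T,p,z),1))[:3].round(4))
E
```

```text
pad c [0.068  0.     0.0944]
pad far [ 0.0771 -0.      0.0894]
pad near [0.058  0.     0.0994]
pl [ 0.0006 -0.0342  0.1344]
blk back [-0.021  -0.0004  0.0825]
ring [0.1379 0.0012 0.1303]
disc L [-0.0008 -0.0258  0.1174]
disc R [-0.0009  0.0276  0.1175]
```

Request:
carry_out(steps="0.02 0 0 0 0.6;0.04 0 0 0 0.3;0.06 0 0 0 0;0.07 0 0 0 0;0.07 0 0.01 0 0;0.07 0 0.025 0 0;0.07 0 0.04 0 0;0.07 0 0.053 0 0;0.07 0 0.06 0 0;0.07 0 0.06 0 0;0.07 0 0.06 0 0")

```text
t: 17.65
eef_pos: [0.5989, 0.1231, 0.142]
ee_rot: [[0.96, -0.279, 0.0], [-0.279, -0.96, 0.0], [0.0, -0.0, -1.0]]
ft_force: [0.1, 0.1, -0.4]
finger_gap: -0.0
```

```bash
python3 - <<'E'
from h import *
cv2.imwrite('pics/w10.png',eyes.grab_frame('wrist'))
import runpy;runpy.run_path('st.py')
E
```

```text
17.7 pos [0.5991 0.1231 0.1425] hd -16.2 tiltz [ 1.3e-03  2.0e-04 -1.0e+00] F world [ 0.37  0.46 -0.26] F tool [ 0.23 -0.54  0.26] M [ 0.016 -0.005 -0.007] 0.0003
```

View pics/w10.png

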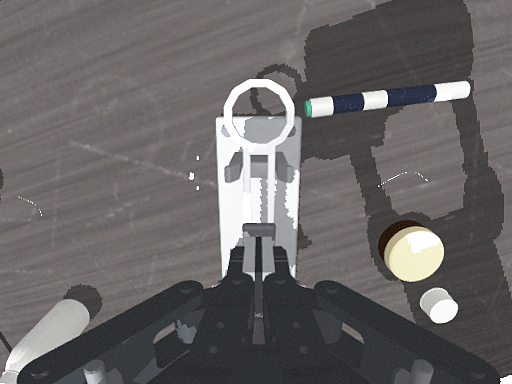

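Request:
carry_out(steps="0 0 0.005 0 0;0 0 0.01 0 0;0 0 0.014 0 0;0 0 0.018 0 0;0 0 0.021 0 0;0 0 0.024 0 0;0 0 0.024 0 0")

```text
t: 18.4
eef_pos: [0.6008, 0.1225, 0.1196]
ee_rot: [[0.96, -0.28, 0.006], [-0.28, -0.96, -0.0], [0.006, -0.001, -1.0]]
ft_force: [2.2, -0.7, 5.3]
finger_gap: 0.0002
```

```bash
python3 st.py
```

```text
18.4 pos [0.6008 0.1225 0.1196] hd -16.24 tiltz [ 6.e-03 -3.e-04 -1.e+00] F world [ 2.23 -0.68  5.33] F tool [ 2.36  0.03 -5.32] M [-0.245 -0.574 -0.037] 0.0002
```

Request:
carry_out(steps="0 0 0.003 0 0;0 0 0.006 0 0;0 0 0.009 0 0;0 0 0.012 0 0;0 0 0.015 0 0;0 0 0.017 0 0;0 0 0.017 0 0")

```text
t: 19.1
eef_pos: [0.5998, 0.123, 0.1016]
ee_rot: [[0.96, -0.279, 0.003], [-0.279, -0.96, 0.0], [0.003, -0.001, -1.0]]
ft_force: [3.9, 0.2, 4.6]
finger_gap: -0.0
```

```bash
python3 st.py
```

```text
19.1 pos [0.5998 0.123  0.1016] hd -16.22 tiltz [ 2.7e-03  2.0e-04 -1.0e+00] F world [3.87 0.23 4.61] F tool [ 3.67 -1.31 -4.6 ] M [-0.059 -0.516  0.058] -0.0
```

Request:
carry_out(steps="0 0 0.001 0 0;0 0 0.002 0 0;0 0 0.003 0 0;0 0 0.003 0 0")

```text
t: 19.5
eef_pos: [0.5995, 0.123, 0.0985]
ee_rot: [[0.96, -0.279, 0.002], [-0.279, -0.96, 0.0], [0.002, -0.001, -1.0]]
ft_force: [3.1, -1.1, 6.3]
finger_gap: -0.0
```

```bash
python3 st.py
```

```text
19.5 pos [0.5995 0.123  0.0985] hd -16.21 tiltz [ 2.1e-03  1.0e-04 -1.0e+00] F world [ 3.13 -1.14  6.28] F tool [ 3.33  0.22 -6.28] M [-0.158 -0.65   0.049] -0.0
```

Request:
carry_out(steps="0 0 0.0005 0 0;0 0 0.001 0 0;0 0 0.001 0 0")

```text
t: 19.8
eef_pos: [0.5996, 0.123, 0.0984]
ee_rot: [[0.96, -0.279, 0.003], [-0.279, -0.96, 0.0], [0.002, -0.001, -1.0]]
ft_force: [3.0, -1.7, 9.7]
finger_gap: 0.0002
```

```bash
python3 st.py
```

```text
19.8 pos [0.5996 0.123  0.0984] hd -16.21 tiltz [ 2.5e-03  1.0e-04 -1.0e+00] F world [ 3.01 -1.7   9.72] F tool [ 3.39  0.79 -9.71] M [-0.219 -0.328 -0.028] 0.0002
```

The tip has stalled at the hard stop: 0.0984 m at 9.7 N. I'll lift off and check.

Request:
carry_out(steps="0 0 0 0 0;0 0 -0.002 0 0;0 0 -0.005 0 0;0 0 -0.015 0 0;0 0 -0.04 0 0;-0.02 0 -0.08 0 0;-0.04 0 -0.1 0 0.3;-0.07 0 -0.1 0 0.6;-0.07 0 -0.1 0 1;-0.07 0 -0.1 0 1;-0.07 0 -0.1 0 1;-0.07 0 -0.1 0 1")

```text
t: 21.0
eef_pos: [0.532, 0.1423, 0.1959]
ee_rot: [[0.96, -0.279, -0.001], [-0.279, -0.96, -0.0], [-0.001, 0.001, -1.0]]
ft_force: [0.4, 0.6, -0.1]
finger_gap: 0.0846
```

```bash
python3 - <<'E'
from h import *
o=readout.get_obs();m,T=T_of('wrist',o)
im=eyes.grab_frame('wrist');cv2.imwrite('pics/w11.png',im)
cv2.imwrite('pics/z11.png',cv2.resize(im[0:250,150:360],None,fx=2.4,fy=2.4,interpolation=cv2.INTER_CUBIC))
cv2.imwrite('pics/top11.png',eyes.grab_frame('top'))
import runpy;runpy.run_path('st.py')
h=np.radians(-16.2);u=np.array([np.cos(h),np.sin(h)]);b=np.array([.5325,.1426])
for x,z in [(67,85),(89,85),(69,106)]: print(x,z,((proj(m,T,np.append(b+u*x/1e3,z/1e3))-[150,0])*2.4).round(0))
E
```

```text
21.1 pos [0.532  0.1423 0.196 ] hd -16.24 tiltz [-1.2e-03 -3.0e-04 -1.0e+00] F world [-0.82  0.65  0.59] F tool [-0.97 -0.39 -0.59] M [ 0.018 -0.067  0.008] 0.085
67 85 [259. 272.]
89 85 [258. 201.]
69 106 [259. 268.]
```

View pics/z11.png

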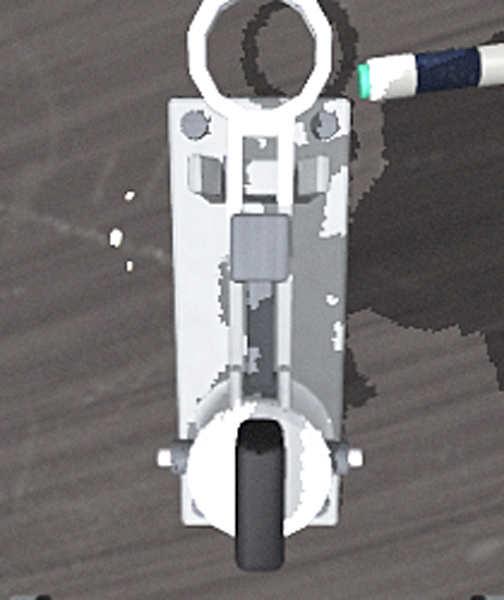

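View pics/top11.png

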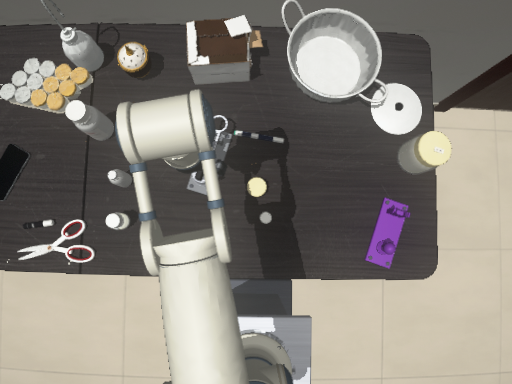

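```bash
python3 - <<'E'
from h import *
import pickle
h=np.radians(-16.2);u=np.array([np.cos(h),np.sin(h)]);b=np.array([.5325,.1426])
o=pickle.load(open('o9.pkl','rb'));m,T=T_of('wrist',o)
print('w9 raised: obs row 113.5, pred',proj(m,T,np.append(b+u*.069,.106)),'blk back obs 233.5 pred',proj(m,T,np.append(b-u*.022,.118)))
o=readout.get_obs();m,T=T_of('wrist',o)
print('now obs',247.5/2.4,'pred down',proj(m,T,np.append(b+u*.078,.085)),'up',proj(m,T,np.append(b+u*.069,.106)),'blk obs',570/2.4,'pred',proj(m,T,np.append(b-u*.022,.118)),'ring obs row',50/2.4,proj(m,T,np.append(b+u*.14,.07)))
E
```

```text
w9 raised: obs row 113.5, pred [257.80252974 110.40643525] blk back obs 233.5 pred [257.89189125 233.32394067]
now obs 103.125 pred down [257.6878962  98.7124325] up [257.69180607 111.60450046] blk obs 237.5 pred [257.85224942 236.63968709] ring obs row 20.833333333333336 [257.59162794  15.79730568]
```

```bash
python3 - <<'E'
from rig import r
print(r.job_done())
E
```

```text
the job is handed in; nothing more can be done
None
```

The ring arm is mounted on the grey stand with its latch lever down, and I handed the job in at about 21 s. No verdict was reported.

- **Seating:** I gripped the black block, lowered the socket over the ball and felt the plungers give at about 7 N. The tool stopped at the expected full depth.
- **Firm push:** I held 16 to 18 N for about 0.8 s, and no reading went above 18.3 N. A sideways force of about 5 N stayed on during the push. The tool's tilt never passed 0.008 rad.
- **Latch lever:** The shut fingers moved it down at 5 to 6 N until it stopped dead at the expected height. The last push there was 9.7 N, and I read that stall as the hard stop.
- **Final pictures:** The rails lie between the fork's prongs and the pad lies flat. The jar, cap, pen, small flask and vial look unmoved. The gripper hung open well above the arm with almost no force on it.
- **Disagreements:** The scene camera placed the ball about 6 mm from where the other two views did, so I relied on the wrist camera. The pad appeared about 4 pixels (about 3 mm) off its predicted lever-down position. The wrist views showed a similar offset on other parts at about that height, so I took the lever as fully down, though the picture alone does not prove it.

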